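# Weigh a pan of rolls on the sprung hook

## Task

Weigh the pan of rolls: lift it by the grip on its bail, hang the bail in the sprung hook of the balance and lower it slowly until the hook carries all the weight before you let go, so that the hook neither drops nor springs back, and is never dragged down near the bottom of its travel. When the pan hangs still and on its own, press the button on the foot of the balance fully down to store the weight, let it come up again, and leave the pan hanging still. Do not bang the pan against the balance, do not press the button earlier, and leave the things around as they are.

Things in the scene. Friction and masses are not known exactly. Their poses are not given: they have to be found in the camera images.
- pan_grip (a point): Centre of the upright square black grip (22 x 22 mm, 54 mm tall) on top of the pan's wire bail, 164 mm above the pan's underside. z up; the bail lies in this point's y-z plane, so the hook enters along x, from either side. Hold the grip by the two faces that look along y, so that the hook's upturned tip passes between the fingers.
- pan_bail (a point): Underside of the bail's peak, 32.5 mm below the grip's centre, 131.5 mm above the pan's underside; same axes. This spot hangs in the hook. The bail (7 mm wire, 120 mm wide along y) slopes down on both sides, to 100 mm above the underside at its upright legs; the opening between peak and rolls is 69 mm high.
- pan: The weighing pan, loose on the table: round steel dish with small rolls fixed in it, 125 mm across the rim, 44 mm tall (62 with the rolls), with the bail and grip over it, 191 mm in all. Origin at the centre of its underside, same axes as the grip. It weighs 0.25 to 0.90 kg, different each time.
- hook_throat (a point): Lowest point of the hook's throat, on top of its 8 mm round bar, where the bail must lie; 250 mm above the table unloaded; it moves with the hook. z up; the hook's arm points along -y, from column to upturned tip. The tip is 28 mm beyond the throat and rises 30 mm above it; on the column side the bar rises 12 mm, then runs level to the carriage, 101 mm from the throat.
- hook (a joint): Dip of the sprung hook, m: 0 unloaded (at its upper stop), growing downwards, end of travel 0.100 (stay above 0.090). About 8.3 mm of dip per newton of load (120 N/m); lightly damped, so it bobs for two or three seconds when disturbed. Faster than 0.06 m/s counts as dropping or springing back.
- balance: The fixed balance: steel foot plate 12 mm thick, 170 mm wide (x), reaching 180 mm in front of the column (-y) and 60 mm behind it; square column 338 mm tall with the hook on its -y side (throat 125 mm from the column axis); button on its -x side. Origin under the column, on the table; z up.
- store_top (a point): Centre of the top face of the round grey push button (32 mm across, facing up) on the foot of the balance, 125 mm from the column on the -x side; z up.
- store (a joint): How far the button is pressed, m: 0 up, 0.006 fully down (about 5 N), springs back; it counts as pressed beyond 0.0045.
- tin: Bystander: empty round dark tin without a bail, 90 mm across, 40 mm tall; origin at its underside.
- shaker: Bystander: aluminium flour can, 60 mm across, 120 mm tall; origin at its underside.
- scraper: Bystander: flat steel bench scraper, about 120 x 150 mm with a white bar handle 23 mm thick; origin at its underside.
Mind the look-alikes: they are no part of the job. Of the things that look like the pan, the middle-sized one is meant.

How it is judged:
On the way, in this order (a step that is already met when the one before it is completed fails the run):
1. the pan hangs by its bail in the hook, let go and still (distance between pan_bail and hook_throat below 0.015 m and value of joint hook above 0.014 m and angle between pan_bail's own z axis and vertical below 0.2 rad and velocity of joint hook between -0.012 and 0.012 m/s and contact force between pan and the fingers below 0.1 N), for 0.5 s.
2. the button is pressed fully down while the pan hangs still (distance between pan_bail and hook_throat below 0.015 m and value of joint hook above 0.014 m and angle between pan_bail's own z axis and vertical below 0.2 rad and value of joint store above 0.0045 m), for 0.02 s.
At the end, for the whole second after the job is handed in: The pan hangs freely by its bail in the hook (peak of the bail within 15 mm of the throat, hook dipped more than 14 mm, pan upright within 0.2 rad), let go and still (hook slower than 0.02 m/s, pan slower than 0.05 m/s), and the button is up again (pressed less than 2.5 mm) (distance between pan_bail and hook_throat below 0.015 m and value of joint hook above 0.014 m and angle between pan_bail's own z axis and vertical below 0.2 rad and contact force between pan and the fingers below 0.1 N and velocity of joint hook between -0.02 and 0.02 m/s and linear speed of pan below 0.05 m/s and value of joint store below 0.0025 m); the robot touches nothing.
It fails at once if the hook drops or springs back faster than 0.06 m/s (velocity of joint hook above 0.06 m/s or velocity of joint hook below -0.06 m/s).
It fails at once if the hook is dragged down beyond 90 mm, near the bottom of its travel (value of joint hook above 0.09 m).
It fails at once if the pan is banged or forced against the balance (over 20 N) (contact force between pan and balance above 20 N).
It fails at once if the button is pressed before the pan hangs in the hook, still and let go (value of joint store above 0.003 m and not (distance between pan_bail and hook_throat below 0.015 m and value of joint hook above 0.014 m and angle between pan_bail's own z axis and vertical below 0.2 rad and contact force between pan and the fingers below 0.1 N and velocity of joint hook between -0.03 and 0.03 m/s)).
It fails at once if a bystander (tin, flour can or scraper) is moved by more than 30 mm (distance of any of tin, shaker, scraper from where it was at the start of the episode above 0.03 m).
It also fails if it takes over 69 s, if anything falls off the work surface, if the arm or the gripper's body presses on something with over 40 N, if the wrist force passes 120 N, or if a joint passes its speed limit or range.

## Robot

A 6-joint arm with a two-finger parallel gripper is mounted at the origin on the work surface. World frame = base frame: x ahead of the robot, y to its left, z up, the work surface at z = 0. Lengths are in m, angles in rad, forces in N, time in s.
With the tool pointing down it reaches from about 0.3 to 0.875 m from the base axis. Payload 6.4 kg.
Tool frame: the origin (TCP) lies at the very end of the fingers, on their centre line; the grasp point (between the pads) lies 19 mm behind it; z points along the fingers, y is the line along which they close (so a half turn about z gives the same grasp; the last joint's range is limited). The gripper opens to 85 mm and grips with 20 to 120 N. Pads are 22 mm wide; open, the fingers measure 114 mm over their backs; the gripper's body (76 mm by 85 mm) begins 54 mm behind the grasp point. The pads swing forward as they close: fully open they stand 13 mm farther back than shut.
Start: joints at [-1.342, 0.181, 1.607, -0, 1.354, -0.206], TCP at [0.242, -0.522, 0.231] pointing down, gripper open.
Joint ranges: [-2.99, 2.99], [-0.89, 2.07], [0.3, 2.58], [-1.14, 4.28], [0, 2.63], [-3.12, 3.12]. Speed limits (rad/s): [2.57, 2.57, 3.01, 3.14, 3.14, 3.14].

## Interface

Orientations are given as a unit quaternion [w, x, y, z].
In Python, from bench import telemetry, camera, ctrl, spotter gives the robot as it stands.
- The arm moves only by the tool send_rows, never from a script. Its argument "series" is a list of rows, each a list of 3 entries, a list of its own where there are three numbers: the turn, a rotation vector about the world's x, y, z in degrees, then the shift along the world's x, y, z in mm, then the closure, from -1 (fully open) to 1 (shut), so that 0 is half open. In form: [[[rx, ry, rz], [dx, dy, dz], gripper], ...]. A call has 1 to 10 rows; each row is the pose to reach, as a shift and turn from the pose commanded when the call began; what a row does not reach only later rows make up. A row lasts 1/8 s, in which the tool goes at most 62.5 mm and 10.7 degrees, less where a joint would pass 70% of its speed; a pose out of reach is approached as far as the arm can. A call with a gripper value outside its range is refused whole. The fingers move at their own pace and stop on an object; the grip force is fixed at half the most. Time passes only in rows, so rows that repeat a pose let the fingers close. It gives the time, the measured TCP pose, the force, the opening and the grip force at its end, in the units of the state.
- telemetry.get_obs(): the state, without advancing time (a new reading comes with each control period).
- camera(name): name is "side" or "top" or "wrist"; returns a dict with "pixels" (480x640x3 uint8, red, green, blue), "camera_matrix" (3x3 intrinsics, pixels), "xyz" and "orientation" of the camera in the world. Camera axes: x right, y up, looking along -z (the intrinsics and any distortion apply to the point x, -y, -z); pixel columns grow to the right and rows downward; lengths in m; the calibration is good to about 2 mm. A picture is of the moment at which its call begins. There is no depth.
- ctrl.hand_in(): hands the job in; it is judged then, once.
Trained networks look in the newest picture that a camera, given by its name, has taken for a name from the list of things; names that differ only in an ending like _2 or _b are one class to them, and where a whole thing is asked for, a point or a joint stands for the part that bears it (a point fixed in the world has none). Each returns a list of dicts, best first, with "conf" (0 to 1); they miss things now and then, are a little off and sometimes report something else, mostly with a low value. They report only what shows in the picture. A call takes as long as a camera call. They do not tell look-alikes from the thing itself.
- spotter.boxes_of(thing, camera): "xyz" ([x, y, z] in m, in world coordinates, good to about 4 mm: the middle of the surface that is visible of it).
- spotter.landmark_of(thing, camera): "xyz" ([x, y, z] in m, in world coordinates, good to about 4 mm: a listed point, or the origin of a listed thing).
The state is a dict: "time_s": time; "q": joint angles; "dq": joint speeds; "joint_efforts": joint torques, N m; "eef_pos": TCP position; "eef_rot": TCP orientation; "wrist_force": force on the tool from outside, world axes, zero at the start; "torque": the same for the moment, N m; "opening": opening from 0.0 (shut) to 1.0 (fully open); "grasp_force": force on a finger pad.
Only numpy, scipy, OpenCV 4.12 (cv2) and the standard library are available. Lean on these libraries where they do the work, as an engineer would, in place of code of your own. Each camera call takes 0.05 s, during which the arm holds its last target. There are 200 camera calls.

## Working session

There is one attempt and no reset: what is moved stays moved. The work goes in short steps, Python scripts to look and compute and a tool call to move; the robot and the scene stay as the last step left them, time stands still between calls to the robot, and variables do not carry over. Pictures are saved under pics/ and viewed, at most 10 in all, crops included, and the job is handed in when it is done.

Besides the shell and the picture viewer there is one more tool, called after "Call:" as name([rows], argument=value, ...), one row to a line, values as JSON. send_rows: Moves the arm, as the interface text tells. Its arguments: {"type":"object","properties":{"series":{"type":"array","items":{"type":"array"}}},"required":["series"]}

```bash
mkdir -p pics; python3 - <<'E'
from bench import telemetry, camera, ctrl, spotter
import cv2,numpy as np
for c in ["top","side"]:
    d=camera(c); cv2.imwrite(f"pics/{c}0.png",d["pixels"][...,::-1])
    K=np.array(d["camera_matrix"]);print(c,K.tolist(),d["xyz"],d["orientation"])
    for t in ["pan_grip","pan","hook_throat","balance","store_top","tin","shaker","scraper","pan_bail"]:
        for r in spotter.landmark_of(t,c): print(c,t,r)
o=telemetry.get_obs();print(o)
E
```

```text
top [[512.4732517880724, 0.0, 328.3391078835792], [0.0, 512.4732517880724, 238.01842272292853], [0.0, 0.0, 1.0]] [0.44025967 0.00787682 1.22939039] [-0.69906038 -0.03453453  0.03260802  0.71348348]
top pan_grip {'xyz': [0.501, -0.2163, 0.1657], 'conf': 0.9}
top pan_grip {'xyz': [0.3653, 0.0673, 0.2365], 'conf': 0.62}
top pan_grip {'xyz': [0.3463, -0.1976, 0.1108], 'conf': 0.58}
top pan_grip {'xyz': [0.505, -0.2198, 0.1289], 'conf': 0.4}
top pan {'xyz': [0.5023, -0.2174, 0.0034], 'conf': 0.67}
top pan {'xyz': [0.3724, 0.0685, -0.0021], 'conf': 0.6}
top pan {'xyz': [0.3505, -0.1983, -0.0061], 'conf': 0.59}
top hook_throat {'xyz': [0.5982, 0.0605, 0.2537], 'conf': 0.55}
top balance {'xyz': [0.6292, 0.1772, -0.0003], 'conf': 0.76}
top store_top {'xyz': [0.5045, 0.2094, 0.0337], 'conf': 0.58}
top tin {'xyz': [0.74, -0.2527, 0.006], 'conf': 0.85}
top shaker {'xyz': [0.425, -0.3974, 0.0004], 'conf': 0.71}
top scraper {'xyz': [0.3217, 0.3819, -0.0055], 'conf': 0.8}
top pan_bail {'xyz': [0.3424, -0.1995, 0.0855], 'conf': 0.74}
top pan_bail {'xyz': [0.3689, 0.0643, 0.1889], 'conf': 0.65}
top p
[... 1099 characters left out ...]
onf': 0.62}
{'time_s': 1.0, 'q': array([-1.34234177e+00,  1.80794014e-01,  1.60699149e+00,  2.23005902e-05,
        1.35380625e+00, -2.06274044e-01]), 'dq': array([-0.00026295,  0.00091548,  0.00163492, -0.00027644, -0.00072081,
       -0.00013369]), 'joint_efforts': array([-5.83909459e-04, -4.44849443e+01, -3.51682019e+01, -3.53992655e-04,
        8.64291269e-04,  8.30060031e-06]), 'eef_pos': array([ 0.24220952, -0.52151752,  0.23129594]), 'eef_rot': array([3.29819244e-07, 9.76469764e-01, 2.15654353e-01, 1.08931480e-05]), 'wrist_force': array([ 0.1784729 ,  0.02594413, -0.50445355]), 'torque': array([ 0.0298265 , -0.01366771,  0.02270902]), 'grasp_force': 0.0, 'opening': 0.9995116114315995}
```

```bash
python3 - <<'E'
import cv2,numpy as np
a=cv2.imread("pics/top0.png");b=cv2.imread("pics/side0.png")
cv2.imwrite("pics/both.png",cv2.resize(np.hstack([a,b]),(800,300),interpolation=cv2.INTER_AREA))
from bench import camera
from scipy.spatial.transform import Rotation as R
def proj(d,p):
    K=np.array(d["camera_matrix"]);w,x,y,z=d["orientation"]
    q=R.from_quat([x,y,z,w]).inv().apply(np.array(p)-d["xyz"]); u=K@(np.array([q[0],-q[1],-q[2]])/-q[2]);return u[:2]
out=[]
for c,im in (("top",a),("side",b)):
    d=camera(c)
    for n,p in dict(small=[.348,-.2,.11],mid=[.504,-.214,.165],big=[.369,.067,.237],throat=[.5987,.06,.25],btn=[.504,.211,.0335]).items(): print(c,n,proj(d,p).round())
    u=proj(d,[.504,-.214,.12]).astype(int);x=min(max(u[0]-65,0),510);y=min(max(u[1]-75,0),330)
    out.append(cv2.resize(im[y:y+150,x:x+130],None,fx=3,fy=3,interpolation=cv2.INTER_CUBIC)); print(x,y)
cv2.imwrite("pics/crop.png",np.hstack(out))
E
```

```text
top small [427. 328.]
top mid [436. 254.]
top big [300. 325.]
top throat [302. 205.]
top btn [243. 261.]
367 180
side small [393. 235.]
side mid [343. 207.]
side big [361. 243.]
side throat [273. 222.]
side btn [288. 334.]
277 145
```

View pics/both.png

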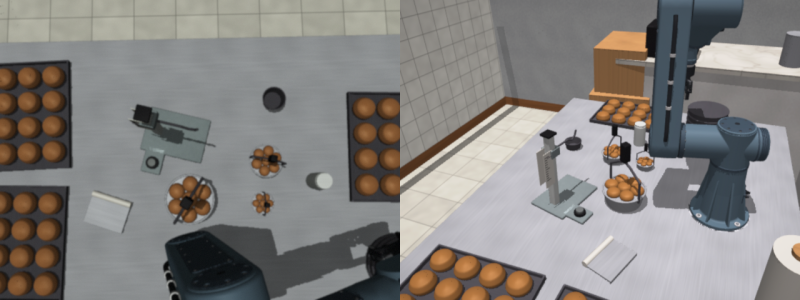

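View pics/crop.png

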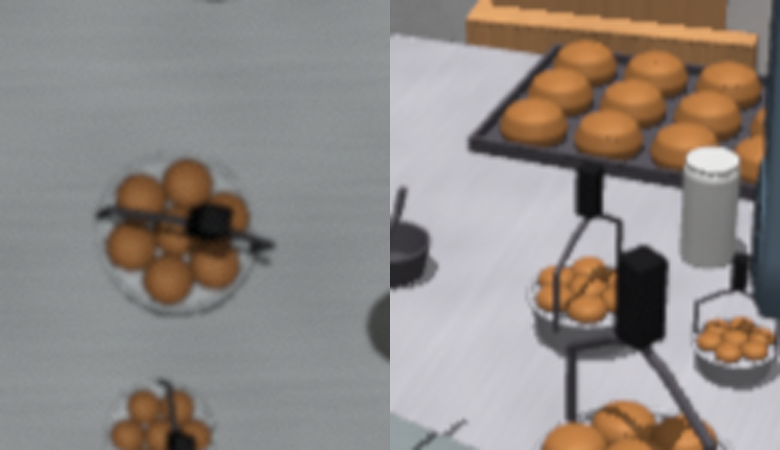

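The picture shows three look-alikes in the top camera: small at (427,328), middle at (436,254) and big at (300,325). I choose the middle one, at (0.504, -0.214) with its grip at z 0.166 as specified. In the crop its bail runs from top pixel (401,251) to (454,262). The tin is at (438,157), the hook throat at (302,205) and the button at (243,261).

```bash
cat > h.py <<'E'
import numpy as np,cv2
from bench import telemetry, camera, ctrl, spotter
from scipy.spatial.transform import Rotation as R
def rot(q): w,x,y,z=q; return R.from_quat([x,y,z,w])
def proj(d,p):
    q=rot(d["orientation"]).inv().apply(np.array(p)-d["xyz"]); return (np.array(d["camera_matrix"])@(np.array([q[0],-q[1],-q[2]])/-q[2]))[:2]
def unproj(d,u,z):
    r=np.linalg.inv(d["camera_matrix"])@[u[0],u[1],1]; r=rot(d["orientation"]).apply([r[0],-r[1],-r[2]]); return d["xyz"]+r*(z-d["xyz"][2])/r[2]
E
python3 - <<'E'
from h import *
d=camera("top")
a=unproj(d,(401.3,251),.1);b=unproj(d,(454.3,261.7),.1)
print(a,b,(a+b)/2,np.linalg.norm(a-b),np.degrees(np.arctan2(*(a-b)[1::-1])))
E
```

```text
[ 0.51579519 -0.15056546  0.1       ] [ 0.48980301 -0.2663948   0.1       ] [ 0.5027991  -0.20848013  0.1       ] 0.11870985428955694 77.3523036527844
```

Call:
send_rows([
  [[0,0,-9],[40,50,10],-1],
  [[0,0,-18],[90,100,20],-1],
  [[0,0,-27],[140,150,30],-1],
  [[0,0,-36],[200,200,40],-1],
  [[0,0,-36],[240,250,50],-1],
  [[0,0,-36],[262,308,60],-1],
  [[0,0,-36],[262,308,60],-1],
  [[0,0,-36],[262,308,60],-1],
])

```text
time_s: 2.15
eef_pos: [0.5055, -0.2113, 0.292]
eef_rot: [0.0, 0.996, -0.094, 0.001]
wrist_force: [-1.2, -0.2, -0.8]
opening: 0.997
grasp_force: 0.0
```

```bash
python3 - <<'E'
from h import *
d=camera("wrist"); cv2.imwrite("pics/w1.png",d["pixels"][...,::-1])
for t in ["pan_grip","pan_bail","pan"]: print(t,spotter.landmark_of(t,"wrist"))
print(d["xyz"],proj(d,[.504,-.214,.191]))
for c in ("top","side"):
  camera(c)
  for t in ["pan_grip","pan","hook_throat","store_top"]: print(c,t,[r["xyz"] for r in spotter.landmark_of(t,c)])
E
```

```text
pan_grip [{'xyz': [0.4982, -0.2142, 0.1612], 'conf': 0.83}, {'xyz': [0.3485, -0.2011, 0.11], 'conf': 0.57}]
pan_bail [{'xyz': [0.5042, -0.2123, 0.1293], 'conf': 0.97}, {'xyz': [0.3442, -0.1964, 0.0919], 'conf': 0.84}]
pan [{'xyz': [0.3513, -0.1962, 0.003], 'conf': 0.97}, {'xyz': [0.3661, 0.0696, 0.0006], 'conf': 0.85}, {'xyz': [0.5051, -0.2138, -0.0005], 'conf': 0.8}]
[ 0.57176662 -0.22432036  0.4344405 ] [321.2570703  245.17342058]
top pan_grip [[0.3684, 0.0648, 0.2369], [0.503, -0.2191, 0.1637], [0.5086, 0.208, 0.0372]]
top pan [[0.3705, 0.0667, -0.0035], [0.5024, -0.2169, 0.004]]
top hook_throat [[0.6009, 0.0615, 0.2523]]
top store_top [[0.5034, 0.2096, 0.0361]]
side pan_grip [[0.5017, -0.2134, 0.1648], [0.3714, 0.0687, 0.2382], [0.3463, -0.2005, 0.11]]
side pan [[0.3705, 0.0679, 0.0056], [0.502, -0.216, 0.0016], [0.3508, -0.1992, -0.0003]]
side hook_throat [[0.5057, -0.2157, 0.1659], [0.5985, 0.0585, 0.2464], [0.6318, 0.1828, 0.0033]]
side store_top [[0.5076, 0.2096, 0.0321]]
```

View pics/w1.png

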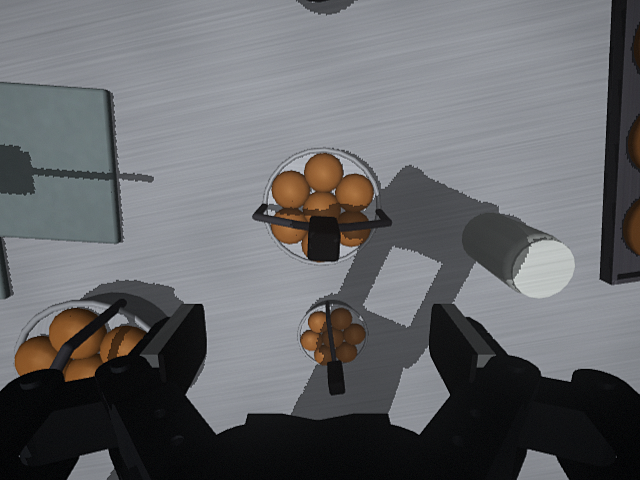

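The middle pan's grip is at (324,238), under the gripper. Its bail runs from (257,215) to (388,220), about 2° off the finger line. I'll correct that, descend and grip.

Call:
send_rows([
  [[0,0,-2],[-1,-1,-30],-1],
  [[0,0,-2],[-1,-1,-60],-1],
  [[0,0,-2],[-1,-1,-90],-1],
  [[0,0,-2],[-1,-1,-120],-1],
  [[0,0,-2],[-1,-1,-141],-1],
  [[0,0,-2],[-1,-1,-141],-1],
  [[0,0,-2],[-1,-1,-141],0.3],
  [[0,0,-2],[-1,-1,-141],1],
  [[0,0,-2],[-1,-1,-141],1],
  [[0,0,-2],[-1,-1,-141],1],
])

```text
time_s: 4.1
eef_pos: [0.5037, -0.215, 0.1511]
eef_rot: [0.001, 0.993, -0.114, 0.001]
wrist_force: [0.3, -1.2, 3.0]
opening: 0.25
grasp_force: 60.2
```

Call:
send_rows([
  [[0,0,0],[0,0,0],1],
  [[0,0,0],[0,0,0],1],
  [[0,0,0],[0,0,0],1],
])

```text
time_s: 4.47
eef_pos: [0.5037, -0.215, 0.1511]
eef_rot: [0.0, 0.993, -0.114, 0.001]
wrist_force: [-0.4, -1.3, 5.0]
opening: 0.25
grasp_force: 60.4
```

Call:
send_rows([
  [[0,0,0],[0,0,15],1],
  [[0,0,0],[0,0,40],1],
  [[0,0,0],[0,0,70],1],
  [[0,0,0],[0,0,100],1],
  [[0,0,0],[0,0,130],1],
  [[0,0,0],[0,0,155],1],
  [[0,0,0],[0,0,164],1],
  [[0,0,0],[0,0,164],1],
  [[0,0,0],[0,0,164],1],
  [[0,0,0],[0,0,164],1],
])

```text
time_s: 5.72
eef_pos: [0.5027, -0.2142, 0.3129]
eef_rot: [-0.001, 0.993, -0.114, -0.001]
wrist_force: [1.2, -0.2, -6.2]
opening: 0.249
grasp_force: 59.4
```

Call:
send_rows([
  [[0,0,8],[6,16,0],1],
  [[0,0,17],[13,33,0],1],
  [[0,0,26],[20,50,0],1],
  [[0,0,35],[27,67,0],1],
  [[0,0,44],[34,84,0],1],
  [[0,0,53],[41,101,0],1],
  [[0,0,62],[48,118,0],1],
  [[0,0,71],[55,135,0],1],
  [[0,0,80],[62,152,0],1],
  [[0,0,89],[68,168,0],1],
])

```text
time_s: 6.98
eef_pos: [0.5712, -0.0458, 0.3134]
eef_rot: [-0.001, 0.787, 0.617, -0.0]
wrist_force: [-0.7, -0.3, -6.6]
opening: 0.251
grasp_force: 59.7
```

Call:
send_rows([
  [[0,0,0],[0,0,0],1],
  [[0,0,0],[0,0,0],1],
  [[0,0,0],[0,0,0],1],
  [[0,0,0],[0,0,0],1],
  [[0,0,0],[0,0,0],1],
  [[0,0,0],[0,0,0],1],
])

```text
time_s: 7.72
eef_pos: [0.5712, -0.0467, 0.3143]
eef_rot: [0.0, 0.789, 0.615, 0.0]
wrist_force: [-0.1, -0.3, -6.1]
opening: 0.248
grasp_force: 59.7
```

```bash
python3 - <<'E'
from h import *
ims=[]
for c in ("top","side","wrist"):
  F=[]
  for k in range(4):
    d=camera(c); o=telemetry.get_obs(); F.append(o["wrist_force"])
  print(np.mean(F,0),np.std(F,0),o["eef_pos"],o["eef_rot"])
  for t in ["pan_grip","pan_bail","hook_throat","store_top"]: print(c,t,[(r["xyz"],r["conf"]) for r in spotter.landmark_of(t,c)])
  if c!="wrist":
    u=proj(d,[.585,0,.27]).astype(int);x,y=max(u[0]-75,0),max(u[1]-90,0)
    ims.append(cv2.resize(d["pixels"][y:y+200,x:x+133,::-1],(399,600),interpolation=cv2.INTER_CUBIC)); print(x,y)
cv2.imwrite("pics/h1.png",np.hstack(ims))
E
```

```text
[-0.02298367 -0.34833469 -5.36105773] [0.18991949 0.47490321 0.40978437] [ 0.57122495 -0.04650082  0.31431261] [7.30768336e-06 7.88511236e-01 6.15020350e-01 1.22866938e-05]
top pan_grip [([0.5704, -0.0498, 0.3248], 0.57), ([0.3487, -0.199, 0.1095], 0.55)]
top pan_bail [([0.3469, -0.199, 0.0872], 0.8), ([0.5706, -0.0496, 0.2922], 0.62)]
top hook_throat [([0.5986, 0.0589, 0.2541], 0.8)]
top store_top [([0.5063, 0.2106, 0.0364], 0.69)]
257 119
[-0.48545826 -0.06190168 -5.35470908] [0.23776573 0.58149747 0.37766579] [ 0.57121745 -0.04648137  0.3142853 ] [-1.34046342e-05  7.88463158e-01  6.15081985e-01 -1.01187551e-05]
side pan_grip [([0.3477, -0.1993, 0.1116], 0.82), ([0.3718, 0.0691, 0.2386], 0.62)]
side pan_bail [([0.3644, 0.0734, 0.1917], 0.89), ([0.35, -0.2025, 0.0908], 0.68), ([0.5697, -0.0469, 0.2949], 0.61)]
side hook_throat [([0.598, 0.0608, 0.251], 0.57)]
side store_top [([0.5035, 0.2116, 0.0323], 0.55)]
212 114
[-0.12966082  0.1015028  -5.8682841 ] [0.12241884 0.49353449 0.15323601] [ 0.57122522 -0.0464994   0.31428648] [ 1.22005786e-06  7.88472668e-01  6.15069795e-01 -6.29656735e-08]
wrist pan_grip [([0.5686, -0.0459, 0.3247], 0.96), ([0.3493, -0.2024, 0.1085], 0.68)]
wrist pan_bail [([0.5734, -0.0449, 0.2929], 0.63), ([0.7416, -0.2561, -0.003], 0.53)]
wrist hook_throat [([0.599, 0.0574, 0.2537], 0.7)]
wrist store_top []
```

View pics/h1.png

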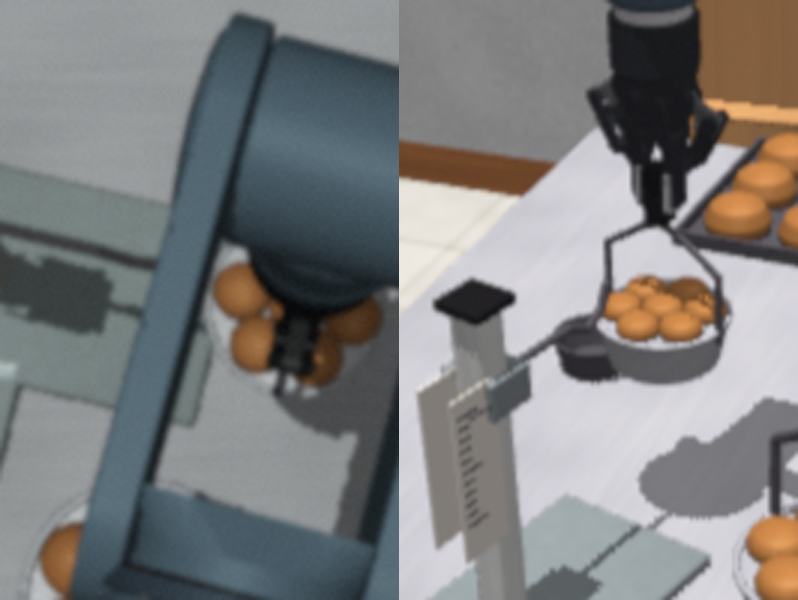

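The pan hangs from the closed fingers. In the side half the hook bar reaches from (520,370) to under the bail, and the pan is upright. I'll enter along the hook.

Call:
send_rows([
  [[0,0,0],[2,6,0],1],
  [[0,0,0],[4,13,0],1],
  [[0,0,0],[6,20,0],1],
  [[0,0,0],[8,28,0],1],
  [[0,0,0],[10,36,0],1],
  [[0,0,0],[12,44,0],1],
  [[0,0,0],[14,52,0],1],
  [[0,0,0],[16,60,0],1],
  [[0,0,0],[18,68,0],1],
  [[0,0,0],[20,76,0],1],
])

```text
time_s: 10.18
eef_pos: [0.5914, 0.03, 0.3143]
eef_rot: [-0.0, 0.788, 0.615, -0.0]
wrist_force: [-0.2, -0.4, -6.2]
opening: 0.248
grasp_force: 59.7
```

Call:
send_rows([
  [[0,0,0],[2,8,0],1],
  [[0,0,0],[4,15,0],1],
  [[0,0,0],[6,22,0],1],
  [[0,0,0],[7,27,0],1],
  [[0,0,0],[8,31,0],1],
  [[0,0,0],[8,31,0],1],
  [[0,0,0],[8,31,0],1],
  [[0,0,0],[8,31,0],1],
])

```text
time_s: 11.18
eef_pos: [0.5992, 0.0603, 0.3143]
eef_rot: [0.0, 0.789, 0.615, -0.0]
wrist_force: [0.9, -0.3, -5.7]
opening: 0.249
grasp_force: 59.7
```

```bash
python3 - <<'E'
from h import *
F=[]
for c in ("side","wrist"):
  for k in range(4):
    d=camera(c); o=telemetry.get_obs(); F.append(o["wrist_force"])
  for t in ["pan_grip","pan_bail","hook_throat"]: print(c,t,[(r["xyz"],r["conf"]) for r in spotter.landmark_of(t,c)])
  if c=="side": 
    u=proj(d,[.6,.06,.26]).astype(int);x,y=u-[66,75]
    cv2.imwrite("pics/h2.png",cv2.resize(d["pixels"][y:y+150,x:x+133,::-1],None,fx=4,fy=4,interpolation=cv2.INTER_CUBIC))
print(np.mean(F,0),o["eef_pos"],o["eef_rot"])
E
```

```text
side pan_grip [([0.6029, 0.0588, 0.3286], 0.77), ([0.3694, 0.0692, 0.2384], 0.69), ([0.3508, -0.2015, 0.1114], 0.64), ([0.7397, -0.2529, 0.0031], 0.63)]
side pan_bail [([0.6018, 0.0626, 0.2936], 0.88), ([0.3667, 0.0753, 0.1907], 0.64), ([0.7426, -0.2552, 0.0026], 0.64), ([0.3493, -0.2018, 0.0894], 0.63)]
side hook_throat [([0.5983, 0.0611, 0.2466], 0.78)]
wrist pan_grip [([0.5984, 0.063, 0.3199], 0.78)]
wrist pan_bail [([0.6011, 0.0619, 0.2917], 0.92), ([0.3772, 0.0691, 0.1918], 0.88), ([0.344, -0.1976, 0.0905], 0.57)]
wrist hook_throat [([0.5969, 0.0558, 0.2545], 0.72)]
[ 0.05643277  0.23471832 -5.58319504] [0.59921409 0.06048899 0.31426913] [-1.29526253e-05  7.88481339e-01  6.15058678e-01 -2.33382840e-05]
```

View pics/h2.png

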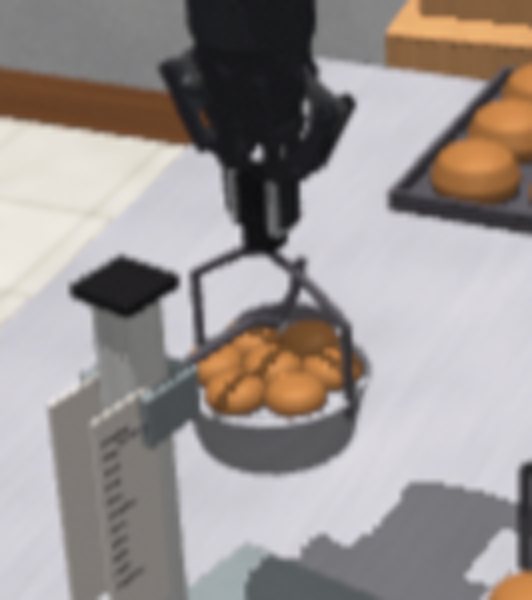

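The hook bar now runs through the bail, with its tip at (300,265) beyond the bail plane. I'll lower to just above the throat, then go slowly.

Call:
send_rows([
  [[0,0,0],[0,0,-6],1],
  [[0,0,0],[0,0,-12],1],
  [[0,0,0],[0,0,-18],1],
  [[0,0,0],[0,0,-23],1],
  [[0,0,0],[0,0,-27],1],
  [[0,0,0],[0,0,-31],1],
  [[0,0,0],[0,0,-34],1],
  [[0,0,0],[0,0,-36],1],
  [[0,0,0],[0,0,-38],1],
  [[0,0,0],[0,0,-40],1],
])

```text
time_s: 13.12
eef_pos: [0.5993, 0.0605, 0.2743]
eef_rot: [0.0, 0.788, 0.615, 0.0]
wrist_force: [0.6, -0.4, -6.3]
opening: 0.251
grasp_force: 59.7
```

Call:
send_rows([
  [[0,0,0],[0,0,-2],1],
  [[0,0,0],[0,0,-4],1],
  [[0,0,0],[0,0,-6],1],
  [[0,0,0],[0,0,-8],1],
  [[0,0,0],[0,0,-10],1],
  [[0,0,0],[0,0,-12],1],
  [[0,0,0],[0,0,-14],1],
  [[0,0,0],[0,0,-16],1],
  [[0,0,0],[0,0,-18],1],
  [[0,0,0],[0,0,-20],1],
])

```text
time_s: 14.38
eef_pos: [0.5993, 0.0605, 0.2543]
eef_rot: [0.0, 0.788, 0.615, 0.0]
wrist_force: [-0.4, 0.4, -2.7]
opening: 0.247
grasp_force: 59.8
```

```bash
cat > m.py <<'E'
from h import *
F=[]
for k in range(10):
    d=camera("side"); o=telemetry.get_obs(); F.append(o["wrist_force"])
for t in ["pan_grip","pan_bail","hook_throat"]: print(t,[(r["xyz"],r["conf"]) for r in spotter.landmark_of(t,"side")][:2])
print(np.mean(F,0),np.std(F,0),o["eef_pos"],o["time_s"],o["torque"])
E
python3 m.py
```

```text
pan_grip [([0.3246, 0.3785, -0.0015], 0.73), ([0.6004, 0.0599, 0.2689], 0.67)]
pan_bail [([0.5991, 0.0641, 0.2332], 0.97), ([0.3676, 0.0753, 0.1894], 0.9)]
hook_throat [([0.5993, 0.0618, 0.2302], 0.73)]
[-4.15278732e-01 -2.89854540e-03 -3.46806517e+00] [0.52365438 0.57136435 0.4897033 ] [0.59923938 0.0604592  0.254352  ] 14.875 [-0.02896586  0.0644383   0.02286776]
```

Call:
send_rows([
  [[0,0,0],[0,0,-2.5],1],
  [[0,0,0],[0,0,-5],1],
  [[0,0,0],[0,0,-7.5],1],
  [[0,0,0],[0,0,-10],1],
  [[0,0,0],[0,0,-12.5],1],
  [[0,0,0],[0,0,-15],1],
  [[0,0,0],[0,0,-17.5],1],
  [[0,0,0],[0,0,-20],1],
  [[0,0,0],[0,0,-22],1],
  [[0,0,0],[0,0,-24],1],
])

```text
time_s: 16.27
eef_pos: [0.5993, 0.0605, 0.2303]
eef_rot: [0.0, 0.788, 0.615, 0.0]
wrist_force: [-0.8, -0.6, 0.6]
opening: 0.248
grasp_force: 60.2
```

```bash
sed -i 's/range(10)/range(24)/' m.py; python3 m.py
```

```text
pan_grip [([0.3711, 0.0674, 0.2386], 0.97), ([0.5963, 0.0614, 0.2461], 0.87)]
pan_bail [([0.3511, -0.2005, 0.091], 0.91), ([0.5966, 0.0604, 0.2092], 0.83)]
hook_throat [([0.6018, 0.062, 0.2049], 0.56)]
[-0.90423379 -0.16468132 -0.47161799] [0.53983353 0.51827055 0.42158711] [0.59925133 0.06048637 0.23029569] 17.475 [-0.00761593  0.15571345  0.02242453]
```

Call:
send_rows([
  [[0,0,0],[0,0,-1],1],
  [[0,0,0],[0,0,-2],1],
  [[0,0,0],[0,0,-2],1],
  [[0,0,0],[0,0,-2],0.6],
  [[0,0,0],[0,0,-2],0.5],
  [[0,0,0],[0,0,-2],0.45],
  [[0,0,0],[0,0,-2],0.4],
  [[0,0,0],[0,0,-2],0.35],
  [[0,0,0],[0,0,-2],0.25],
  [[0,0,0],[0,0,-2],0.1],
])

```text
time_s: 18.88
eef_pos: [0.5992, 0.0604, 0.2283]
eef_rot: [0.0, 0.789, 0.615, -0.0]
wrist_force: [0.3, -0.1, 0.3]
opening: 0.45
grasp_force: 0.0
```

Call:
send_rows([
  [[0,0,0],[0,0,0],-0.2],
  [[0,0,0],[0,0,0],-0.5],
  [[0,0,0],[0,0,0],-0.5],
  [[0,0,0],[0,0,0],-0.5],
  [[0,0,0],[0,0,0],-0.5],
  [[0,0,0],[0,0,0],-0.5],
  [[0,0,0],[0,0,0],-0.5],
  [[0,0,0],[0,0,0],-0.5],
])

```text
time_s: 19.88
eef_pos: [0.5992, 0.0605, 0.2283]
eef_rot: [-0.0, 0.788, 0.615, 0.0]
wrist_force: [0.4, 0.6, 0.1]
opening: 0.751
grasp_force: 0.0
```

```bash
cat > m2.py <<'E'
from h import *
for c in ("side","wrist"):
  for k in range(6):
    d=camera(c)
    print([[r["xyz"] for r in spotter.landmark_of(t,c) if np.hypot(r["xyz"][0]-.6,r["xyz"][1]-.06)<.04] for t in ["pan_grip","pan_bail","hook_throat"]])
  if c=="side":
    u=proj(d,[.6,.06,.26]).astype(int);x,y=u-[66,75]
    cv2.imwrite("pics/h3.png",cv2.resize(d["pixels"][y:y+150,x:x+133,::-1],None,fx=4,fy=4,interpolation=cv2.INTER_CUBIC))
  else: cv2.imwrite("pics/w3.png",d["pixels"][...,::-1])
o=telemetry.get_obs();print(o["eef_pos"],o["time_s"],o["wrist_force"],o["opening"],o["grasp_force"])
E
python3 m2.py
```

```text
[[[0.6008, 0.0588, 0.2413]], [[0.5987, 0.0596, 0.2051]], [[0.5983, 0.0605, 0.2028]]]
[[[0.5986, 0.0587, 0.2373]], [[0.5951, 0.0585, 0.2043]], [[0.5985, 0.0601, 0.2051]]]
[[[0.5978, 0.0593, 0.2394]], [[0.5953, 0.0585, 0.2012]], [[0.6032, 0.0619, 0.2016]]]
[[[0.6004, 0.0588, 0.2413]], [[0.5947, 0.0633, 0.2069]], [[0.5991, 0.0641, 0.2044]]]
[[[0.6013, 0.0594, 0.2389]], [[0.596, 0.0629, 0.2039]], [[0.5983, 0.0628, 0.2014]]]
[[[0.5961, 0.0562, 0.2417]], [[0.5982, 0.0607, 0.2031]], [[0.6, 0.0632, 0.2032]]]
[[[0.5958, 0.0595, 0.2342], [0.5949, 0.0649, 0.0728]], [[0.6006, 0.0621, 0.2048]], []]
[[[0.5964, 0.0594, 0.2357]], [[0.5999, 0.0598, 0.2037]], []]
[[[0.596, 0.0605, 0.235]], [[0.6003, 0.0609, 0.2044]], []]
[[[0.5951, 0.061, 0.2361]], [], []]
[[], [[0.6016, 0.0602, 0.2057]], []]
[[[0.5987, 0.0596, 0.2324]], [[0.5994, 0.0621, 0.2053]], []]
[0.59921854 0.06048133 0.22828899] 22.275 [ 0.37306444 -0.67938773  0.58236862] 0.7480021050043518 0.0
```

View pics/h3.png

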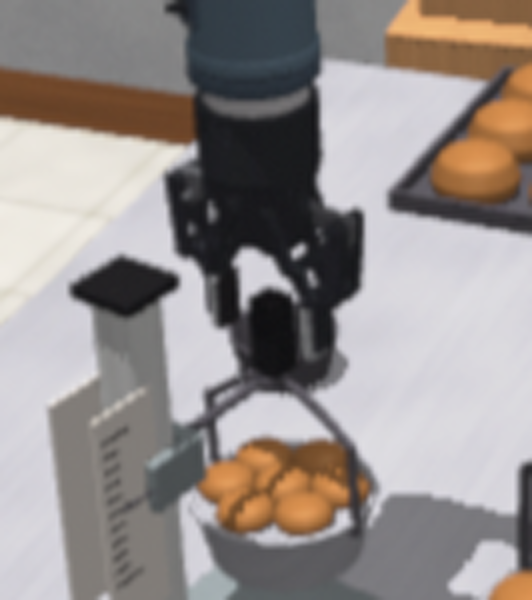

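View pics/w3.png

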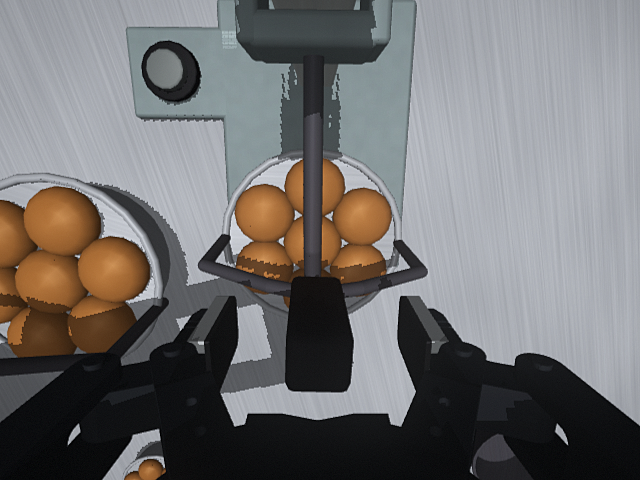

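The pan hangs in the hook at z ≈ 0.204, about 46 mm of dip. In the wrist view the grip (286–352, 280–390) stands free between the pads at x 230 and 405, and the button is at (168,70). I'll rise and go over the button.

Call:
send_rows([
  [[0,0,0],[0,0,6],-0.5],
  [[0,0,0],[0,0,14],-0.5],
  [[0,0,0],[0,0,24],-0.5],
  [[0,0,0],[0,0,36],-0.5],
  [[0,0,0],[0,0,50],-0.5],
  [[0,0,0],[0,0,65],-0.5],
  [[0,0,0],[0,0,80],-0.5],
  [[0,0,0],[0,0,95],-0.5],
  [[0,0,0],[0,0,105],-0.5],
  [[0,0,0],[0,0,110],-0.5],
])

```text
time_s: 23.52
eef_pos: [0.5994, 0.0605, 0.3391]
eef_rot: [0.0, 0.788, 0.615, 0.0]
wrist_force: [0.2, -0.4, 0.3]
opening: 0.749
grasp_force: 0.0
```

Call:
send_rows([
  [[0,0,0],[-25,0,0],0],
  [[0,0,0],[-55,5,0],0.5],
  [[0,0,0],[-80,25,0],1],
  [[0,0,0],[-94,50,0],1],
  [[0,0,0],[-94,80,0],1],
  [[0,0,0],[-94,110,0],1],
  [[0,0,0],[-94,135,0],1],
  [[0,0,0],[-94,150,0],1],
  [[0,0,0],[-94,150,0],1],
  [[0,0,0],[-94,150,0],1],
])

```text
time_s: 24.78
eef_pos: [0.5052, 0.2098, 0.3381]
eef_rot: [0.0, 0.789, 0.615, -0.0]
wrist_force: [-0.5, 0.8, 0.8]
opening: 0.001
grasp_force: 0.0
```

Call:
send_rows([
  [[0,0,0],[0,0,-25],1],
  [[0,0,0],[0,0,-60],1],
  [[0,0,0],[0,0,-100],1],
  [[0,0,0],[0,0,-140],1],
  [[0,0,0],[0,0,-180],1],
  [[0,0,0],[0,0,-215],1],
  [[0,0,0],[0,0,-235],1],
  [[0,0,0],[0,0,-245],1],
  [[0,0,0],[0,0,-245],1],
  [[0,0,0],[0,0,-245],1],
])

```text
time_s: 26.02
eef_pos: [0.5061, 0.2104, 0.0944]
eef_rot: [0.0, 0.789, 0.615, 0.001]
wrist_force: [0.5, 0.0, 0.3]
opening: -0.002
grasp_force: 0.0
```

```bash
sed -i 's/range(6)/range(2)/;s/h3/h4/;s/w3/w4/;s/"pan_grip","pan_bail"/"pan_bail"/' m2.py; python3 m2.py; python3 - <<'E'
from h import *
for c in("side","wrist"):
  d=camera(c);print(spotter.landmark_of("store_top",c))
cv2.imwrite("pics/s4.png",camera("side")["pixels"][...,::-1])
F=[(camera("top"),telemetry.get_obs()["wrist_force"])[1] for k in range(6)];print(np.mean(F,0))
E
```

```text
[[], []]
[[], []]
[[], []]
[[], []]
[0.50519794 0.21051185 0.09328455] 26.625 [-0.18839884 -0.50063147 -0.55915029] 5.941939968875966e-05 0.0
[{'xyz': [0.5037, 0.211, 0.0323], 'conf': 0.44}]
[{'xyz': [0.5028, 0.2121, 0.0353], 'conf': 0.73}]
[-0.07648709 -0.15728841 -0.13347214]
```

View pics/s4.png

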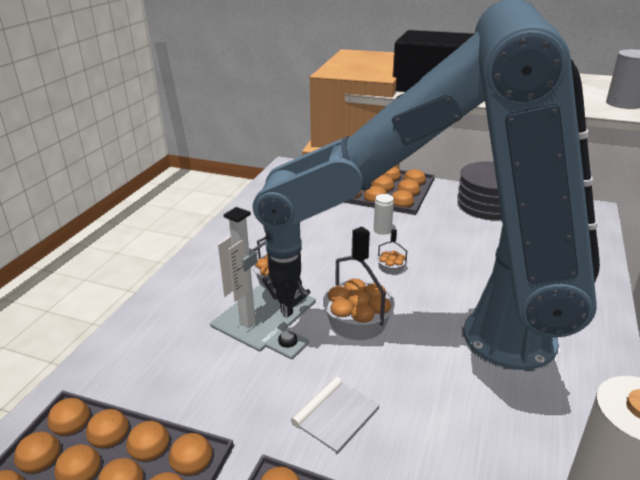

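The closed fingers (288,310) stand right above the button (288,340), and the pan behind them still hangs. I'll press in small steps, watching the force.

Call:
send_rows([
  [[0,0,0],[0,0,-20],1],
  [[0,0,0],[0,0,-40],1],
  [[0,0,0],[0,0,-52],1],
  [[0,0,0],[0,0,-58],1],
  [[0,0,0],[0,0,-60],1],
  [[0,0,0],[0,0,-62],1],
  [[0,0,0],[0,0,-64],1],
  [[0,0,0],[0,0,-64],1],
])

```text
time_s: 28.18
eef_pos: [0.5055, 0.2105, 0.0296]
eef_rot: [0.0, 0.788, 0.615, 0.0]
wrist_force: [-1.8, 0.2, 4.5]
opening: 0.004
grasp_force: 1.9
```

Call:
send_rows([
  [[0,0,0],[0,0,-1],1],
  [[0,0,0],[0,0,-1],1],
  [[0,0,0],[0,0,-1],1],
])

```text
time_s: 28.55
eef_pos: [0.5055, 0.2105, 0.0285]
eef_rot: [0.0, 0.788, 0.615, 0.0]
wrist_force: [-2.1, -0.1, 4.0]
opening: 0.001
grasp_force: 2.3
```

Call:
send_rows([
  [[0,0,0],[0,0,-1],1],
  [[0,0,0],[0,0,-2],1],
  [[0,0,0],[0,0,-2],1],
  [[0,0,0],[0,0,-2],1],
])

```text
time_s: 29.05
eef_pos: [0.5056, 0.2106, 0.0278]
eef_rot: [0.0, 0.788, 0.615, 0.0]
wrist_force: [-6.8, -2.1, 18.4]
opening: -0.002
grasp_force: 9.0
```

The force jumped to 18 N, so the button is at the end of its travel. I'll let it up and retreat.

Call:
send_rows([
  [[0,0,0],[0,0,3],1],
  [[0,0,0],[0,0,8],1],
  [[0,0,0],[0,0,16],1],
  [[0,0,0],[0,0,40],1],
  [[0,0,0],[0,0,80],1],
  [[0,0,0],[0,0,120],1],
  [[0,0,0],[-15,10,160],1],
  [[0,0,0],[-30,20,200],1],
  [[0,0,0],[-40,30,240],1],
  [[0,0,0],[-40,30,260],1],
])

```text
time_s: 30.3
eef_pos: [0.4653, 0.2413, 0.2892]
eef_rot: [0.001, 0.788, 0.616, 0.002]
wrist_force: [0.3, -0.5, -1.1]
opening: -0.0
grasp_force: 0.0
```

Call:
send_rows([
  [[0,0,0],[0,0,0],1],
  [[0,0,0],[0,0,0],1],
  [[0,0,0],[0,0,0],1],
  [[0,0,0],[0,0,0],1],
  [[0,0,0],[0,0,0],1],
  [[0,0,0],[0,0,0],1],
  [[0,0,0],[0,0,0],1],
  [[0,0,0],[0,0,0],1],
])

```text
time_s: 31.3
eef_pos: [0.4652, 0.2405, 0.2863]
eef_rot: [0.0, 0.788, 0.615, 0.0]
wrist_force: [0.1, 0.7, 0.2]
opening: -0.0
grasp_force: 0.0
```

```bash
python3 m2.py; python3 - <<'E'
from h import *
d=camera("side");print(spotter.landmark_of("store_top","side")); cv2.imwrite("pics/s5.png",d["pixels"][100:400,150:450,::-1])
E
```

```text
[[[0.5975, 0.0601, 0.2034]], [[0.5964, 0.0611, 0.2053]]]
[[[0.5958, 0.0606, 0.2043]], [[0.5977, 0.065, 0.2003]]]
[[], []]
[[], []]
[0.46523821 0.24051118 0.28630731] 31.9 [-0.07659697  0.24056773  0.3566266 ] 0.0011233746104021157 0.0
[{'xyz': [0.5059, 0.2111, 0.0339], 'conf': 0.46}]
```

View pics/s5.png

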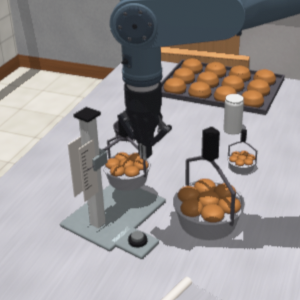

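The pan hangs still in the hook (crop pixel (127,160)), the button at (138,239) is up, and the arm is clear.

```bash
python3 -c "
from bench import ctrl
print(ctrl.hand_in())"
```

```text
the job is handed in; nothing more can be done
None
```

The pan hangs still in the hook at about 46 mm of dip, the button was pressed to its stop and is up again, and the job is handed in; the hand-in gave no verdict.

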